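# Take apart the dry-stacked figure for welding

## Task

On the welding bench a small figure is dry-stacked from four steel parts: flange, square box, pipe stub and hexagonal nut. Take it apart from the top down, setting each part upright and centred inside the outline of its own shape on the marked discs (nut in the hexagon, pipe stub in the small circle, box in the square with its sides parallel to the outline, flange in the large circle) before going on to the next. Set them down gently: no part may be dropped or tipped over, and all four must be standing in their outlines at the end.

Things in the scene. Friction and masses are not known exactly. Their poses are not given: they have to be found in the camera images.
- nut: Dark steel hexagonal nut, 36 mm across flats, 30 mm high, about 0.18 kg; at the start the top part of the stack. Origin at the centre of its underside, z up along its axis; two of its flats face +x and -x of its frame (the others follow every 60 degrees). Outside it is plain: the thread hole is only seen.
- pipe_stub: Bright steel pipe stub with closed flat ends, 48 mm in diameter, 45 mm high, about 0.35 kg; in the stack it stands on the square box and carries the nut. Origin at the centre of its underside, z up along its axis.
- box_stub: Square box of aluminium-grey steel with closed flat ends, 60 x 60 mm and 45 mm high, about 0.45 kg; in the stack it stands on the flange's hub and carries the pipe stub. Origin at the centre of its underside, z up, x and y square to its side faces.
- flange: Steel flange, the foot of the stack, about 0.6 kg: a disc 100 mm in diameter and 12 mm thick, with a round hub 54 mm in diameter in the middle rising to 45 mm above the underside (grip it by the hub; the disc is too wide). It stands on the bench at the start. Origin at the centre of its underside, z up along its axis. All four parts are stacked centred to within a few mm, each turned at random.
- disc_hexagon: Fixed steel disc, 132 mm across and 8 mm thick, lying flat on the bench, with a hexagon 56 mm across flats drawn on its top in white soapstone lines 4 mm wide. It is the place for the hexagonal nut. Origin at the centre of its underside; z up; the top face is at z = 8 mm. The nut may be turned any way.
- disc_small_ring: Fixed steel disc, 132 mm across and 8 mm thick, lying flat on the bench, with a small circle 68 mm in diameter drawn on its top in white soapstone lines 4 mm wide. It is the place for the pipe stub. Origin at the centre of its underside; z up; the top face is at z = 8 mm.
- disc_square: Fixed steel disc, 132 mm across and 8 mm thick, lying flat on the bench, with a square of side 80 mm drawn on its top in white soapstone lines 4 mm wide. It is the place for the square box. Origin at the centre of its underside; z up; the top face is at z = 8 mm. The sides of the square lie along its x and y.
- disc_large_ring: Fixed steel disc, 132 mm across and 8 mm thick, lying flat on the bench, with a large circle 120 mm in diameter drawn on its top in white soapstone lines 4 mm wide. It is the place for the flange. Origin at the centre of its underside; z up; the top face is at z = 8 mm.
Mind the look-alikes: they are no part of the job. Leave any green or red look-alike of the box_stub alone.

How it is judged:
On the way, in this order (a step that is already met when the one before it is completed fails the run):
1. the hexagonal nut stands released in its outline (horizontal distance between nut and disc_hexagon below 0.012 m and z of nut in the frame of disc_hexagon between 0.004 and 0.012 m and angle between nut's own z axis and vertical below 0.1 rad and linear speed of nut below 0.03 m/s and contact force between the fingers and nut below 0.3 N), for 0.2 s.
2. the pipe stub stands released in its outline (horizontal distance between pipe_stub and disc_small_ring below 0.012 m and z of pipe_stub in the frame of disc_small_ring between 0.004 and 0.012 m and angle between pipe_stub's own z axis and vertical below 0.1 rad and linear speed of pipe_stub below 0.03 m/s and contact force between the fingers and pipe_stub below 0.3 N), for 0.2 s.
3. the square box stands released in its outline (horizontal distance between box_stub and disc_square below 0.012 m and z of box_stub in the frame of disc_square between 0.004 and 0.012 m and angle between box_stub's own z axis and vertical below 0.1 rad and linear speed of box_stub below 0.03 m/s and contact force between the fingers and box_stub below 0.3 N and (angle between the x axis of box_stub and the x axis of disc_square, either way round below 0.26 rad or angle between the x axis of box_stub and the y axis of disc_square, either way round below 0.26 rad)), for 0.2 s.
4. the flange stands released in its outline (horizontal distance between flange and disc_large_ring below 0.012 m and z of flange in the frame of disc_large_ring between 0.004 and 0.012 m and angle between flange's own z axis and vertical below 0.1 rad and linear speed of flange below 0.03 m/s and contact force between the fingers and flange below 0.3 N), for 0.2 s.
At the end, for the whole second after the job is handed in: All four parts stand upright (within 0.1 rad) on their own discs, each centre within 12 mm of the disc's centre and its underside on the disc's top face (4 to 12 mm above the disc's origin), the box's sides within 0.26 rad of parallel to the square, released and at rest (all of step 1 and all of step 2 and all of step 3 and all of step 4); the robot touches nothing.
It fails at once if the hexagonal nut falls freely (faster than 0.6 m/s while the fingers do not hold it) or is tipped by more than 0.8 rad (angle between nut's own z axis and vertical above 0.8 rad or (linear speed of nut above 0.6 m/s and contact force between the fingers and nut below 0.05 N)).
It fails at once if the pipe stub falls freely (faster than 0.6 m/s while the fingers do not hold it) or is tipped by more than 0.8 rad (angle between pipe_stub's own z axis and vertical above 0.8 rad or (linear speed of pipe_stub above 0.6 m/s and contact force between the fingers and pipe_stub below 0.05 N)).
It fails at once if the square box falls freely (faster than 0.6 m/s while the fingers do not hold it) or is tipped by more than 0.8 rad (angle between box_stub's own z axis and vertical above 0.8 rad or (linear speed of box_stub above 0.6 m/s and contact force between the fingers and box_stub below 0.05 N)).
It fails at once if the flange falls freely (faster than 0.6 m/s while the fingers do not hold it) or is tipped by more than 0.8 rad (angle between flange's own z axis and vertical above 0.8 rad or (linear speed of flange above 0.6 m/s and contact force between the fingers and flange below 0.05 N)).
It also fails if it takes over 128 s, if anything falls off the work surface, if the arm or the gripper's body presses on something with over 40 N, if the wrist force passes 120 N, or if a joint passes its speed limit or range.

## Robot

A 6-joint arm with a two-finger parallel gripper is mounted at the origin on the work surface. World frame = base frame: x ahead of the robot, y to its left, z up, the work surface at z = 0. Lengths are in m, angles in rad, forces in N, time in s.
With the tool pointing down it reaches from about 0.375 to 0.9 m from the base axis. Payload 3.1 kg.
Tool frame: the origin (TCP) lies midway between the tips of the shut fingers; the grasp point (between the pads) lies 19 mm behind it; z points along the fingers, y is the line along which they close (so a half turn about z gives the same grasp; the last joint's range is limited). The gripper opens to 85 mm and grips with 20 to 120 N. Pads are 22 mm wide; open, the fingers measure 114 mm over their backs; the gripper's body (76 mm by 85 mm) begins 54 mm behind the grasp point. The pads swing forward as they close: fully open they stand 13 mm farther back than shut.
Start: joints at [-1.466, 0.527, 1.433, -0, 1.181, -0.178], TCP at [0.175, -0.6, 0.231] pointing down, gripper open.
Joint ranges: [-3.08, 3.08], [-0.75, 2.2], [0.22, 2.44], [-1.43, 4.57], [0, 2.65], [-2.85, 2.85]. Speed limits (rad/s): [2.79, 2.79, 3.14, 3.14, 3.14, 3.14].

## Interface

Orientations are given as a unit quaternion [x, y, z, w].
In Python, from station import manip gives the robot as it stands.
- The arm moves only by the tool drive_tool, never from a script. Its argument "motion" is a list that holds one entry, the list of rows, each a list of 5 numbers: the finger opening in mm, from 0 to 85.4, then the shift along the tool's x, y, z in units of 30 mm (1.0 is 30 mm), then the turn about the tool's z in units of 8 degrees (1.0 is 8 degrees). In form: [[[fingers, x, y, z, yaw], ...]]. A call has 1 to 10 rows; each row is the pose to reach, as a shift and turn from the pose commanded when the call began, along the tool's axes at that moment; what a row does not reach only later rows make up. A row lasts 1/10 s, in which the tool goes at most 50 mm and 8.59 degrees, less where a joint would pass 70% of its speed; a pose out of reach is approached as far as the arm can. A call with a gripper value outside its range is refused whole. The fingers move at their own pace and stop on an object; "squeeze" is the grip in N (left out, the last holds). Time passes only in rows, so rows that repeat a pose let the fingers close. It gives the time, the measured TCP pose, the force, the opening and the grip force at its end, in the units of the state.
- manip.sense(): the state, without advancing time (a new reading comes with each control period).
- manip.snapshot(name): name is "scene" or "top"; returns the picture (420x560x3 uint8, red, green, blue); there is no depth.
- manip.camera_model(name): a dict with "fov_y" (degrees; the focal length in pixels is half the picture's height over the tangent of half this angle, whatever the lens; pixels are square), "cx", "cy" (the principal point, pixels), "k1" (the pictures are not rectified: a ray, as slopes to the right and down, at radius r is drawn at 1 + k1 r^2 times it, then the intrinsics apply), "origin" and "orientation" of the camera in the world. Camera axes: x right, y up, looking along -z (the intrinsics and any distortion apply to the point x, -y, -z); pixel columns grow to the right and rows downward; lengths in m; the calibration is good to about 2 mm. A picture is of the moment at which its call begins. camera_model takes no time and is no camera call.
- manip.sign_off(): hands the job in; it is judged then, once.
The state is a dict: "t": time; "q": joint angles; "qd": joint speeds; "tau": joint torques, N m; "tcp_pos": TCP position; "tool_rot": TCP orientation; "force": force on the tool from outside, world axes, zero at the start; "ft_torque": the same for the moment, N m; "finger_gap": opening from 0.0 (shut) to 1.0 (fully open); "gripper_force": force on a finger pad.
Only numpy, scipy, OpenCV 4.12 (cv2) and the standard library are available. Lean on these libraries where they do the work, as an engineer would, in place of code of your own. Each camera call takes 0.05 s, during which the arm holds its last target. There are 200 camera calls.

## Working session

There is one attempt and no reset: what is moved stays moved. The work goes in short steps, Python scripts to look and compute and a tool call to move; the robot and the scene stay as the last step left them, time stands still between calls to the robot, and variables do not carry over. Pictures are saved under pics/ and viewed, at most 14 in all, crops included, and the job is handed in when it is done.

Besides the shell and the picture viewer there is one more tool, called after "Request:" as name(argument=value, ...), one argument or row to a line, values as JSON. drive_tool: Moves the arm, as the interface text tells. Its arguments: {"type":"object","properties":{"motion":{"type":"array","items":{"type":"array","items":{"type":"array","items":{"type":"number"}}}},"squeeze":{"type":"number"}},"required":["motion"]}

```bash
mkdir -p pics; cat > h.py <<'E'
import numpy as np, cv2
from station import manip
from scipy.spatial.transform import Rotation as R
def snap(n,f):
    im=manip.snapshot(n); cv2.imwrite('pics/'+f,im[:,:,::-1]); return im
def K(c): 
    f=210/np.tan(np.radians(c['fov_y'])/2); return f
def ray(n,uv):
    c=manip.camera_model(n); f=K(c)
    d=np.array([(uv[0]-c['cx'])/f,(uv[1]-c['cy'])/f]); s=d.copy()
    for _ in range(30): s=d/(1+c['k1']*(s@s))
    return np.array(c['origin']),R.from_quat(c['orientation']).apply([s[0],-s[1],-1])
def plane(n,uv,z):
    o,d=ray(n,uv); return o+d*(z-o[2])/d[2]
def proj(n,p):
    c=manip.camera_model(n); f=K(c)
    q=R.from_quat(c['orientation']).inv().apply(np.array(p)-c['origin'])
    s=np.array([q[0],-q[1]])/-q[2]; s=s*(1+c['k1']*(s@s)); return s*f+[c['cx'],c['cy']]
E
python3 - <<'E'
from h import *
for n in('scene','top'):
    snap(n,n+'0.png'); print(manip.camera_model(n))
s=manip.sense(); print(s['t'],s['tcp_pos'],s['tool_rot'])
E
```

```text
{'fov_y': 50.79653166299749, 'cx': 282.3710416138464, 'cy': 208.43259761172408, 'k1': -0.13745004129692087, 'origin': array([ 0.94091975, -0.50317813,  0.73901355]), 'orientation': array([0.37308192, 0.10398496, 0.22227431, 0.89475759])}
{'fov_y': 51.645018931785096, 'cx': 277.80019930433275, 'cy': 206.01465364357176, 'k1': -0.11879469380940928, 'origin': array([0.49567602, 0.08346043, 1.09185727]), 'orientation': array([ 0.03019762, -0.05257168, -0.69579851,  0.71567364])}
0.1 [ 0.17494808 -0.59933521  0.23041358] [ 9.89951073e-01  1.41406753e-01  3.14336668e-05 -1.00139466e-03]
```

View pics/scene0.png

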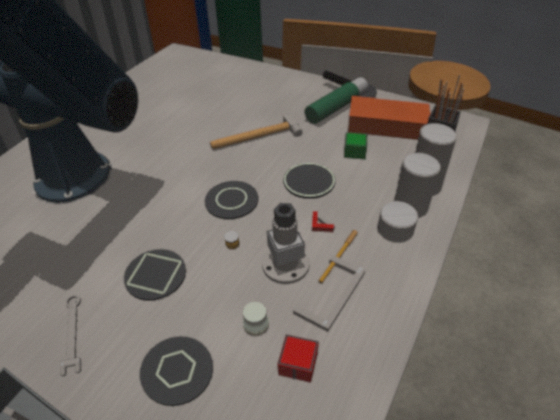

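View pics/top0.png

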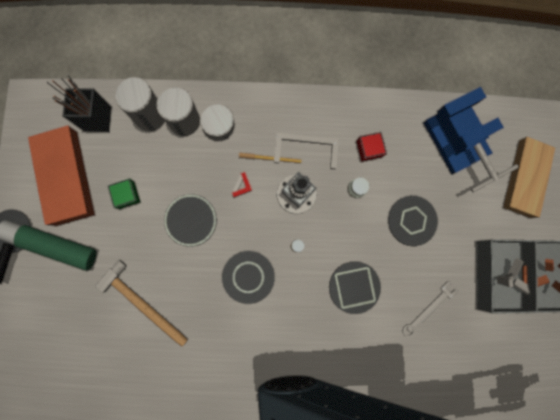

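Scene view: the stack is at about (287,240), with the grey box in the middle of it. Top view: the stack is at (297,190), and the discs are hexagon (413,220), square (355,288), small ring (248,277) and large ring (190,220). The box look-alikes are the green block, top (123,194), and the red block, top (372,146). Only the grey box inside the stack fits the description. I'll measure next and confirm with a crop.

```bash
cat > m.py <<'E'
from h import *
im=cv2.imread('pics/top0.png'); g=cv2.cvtColor(im,cv2.COLOR_BGR2GRAY)
for nm,c in dict(hexagon=(413,220),square=(355,288),small=(248,277),large=(190,220)).items():
    # dark disc region, filled
    m=np.zeros_like(g); cv2.circle(m,c,32,255,-1)
    b=((g<85)&(m>0)).astype(np.uint8)
    cs,_=cv2.findContours(b,cv2.RETR_EXTERNAL,cv2.CHAIN_APPROX_NONE); k=max(cs,key=cv2.contourArea)
    h=cv2.convexHull(k)[:,0].astype(float)
    P=np.array([plane('top',p,.008)[:2] for p in h])
    (x,y),(a,bb),_=cv2.fitEllipse((P*1000).astype(np.float32))
    print(nm,'disc',np.round([x,y,a,bb],1))
    # white line inside
    f=np.zeros_like(g); cv2.drawContours(f,[cv2.convexHull(k)],-1,255,-1)
    if nm!='large': f=cv2.erode(f,np.ones((7,7)))
    w=((g>105)&(f>0)).astype(np.uint8)
    Q=cv2.findNonZero(w)[:,0].astype(float)
    W=np.array([plane('top',p,.008)[:2]*1000 for p in Q]).astype(np.float32)
    print('  line rect',cv2.minAreaRect(W), 'circle',cv2.minEnclosingCircle(W))
def crop(f,u,v,w,h,s,o):
    a=cv2.imread(f)[v:v+h,u:u+w]; return cv2.resize(a,None,fx=s,fy=s,interpolation=cv2.INTER_CUBIC)
A=crop('pics/top0.png',262,155,75,70,5.3,0);B=crop('pics/scene0.png',250,195,75,90,5.3,0)
h=max(A.shape[0],B.shape[0]); 
A=cv2.copyMakeBorder(A,0,h-A.shape[0],0,0,0);cv2.imwrite('pics/crop0.png',np.hstack([A,B]))
E
python3 m.py
```

```text
hexagon disc [ 597.1 -295.3  127.   129.8]
  line rect ((597.5496826171875, -297.6148681640625), (71.14847564697266, 63.94204330444336), 46.456932067871094) circle ((597.8856811523438, -297.094970703125), 36.375308990478516)
square disc [ 425.7 -148.7   87.   101.1]Traceback (most recent call last):
  File "m.py", line 16, in <module>
    Q=cv2.findNonZero(w)[:,0].astype(float)
      ~~~~~~~~~~~~~~~~~~^^^^^
TypeError: 'NoneType' object is not subscriptable
```

```bash
sed -i 's/k=max(cs,key=cv2.contourArea)/k=np.vstack([c for c in cs if cv2.contourArea(c)>15])/; s/w=((g>105)/w=((g>cv2.mean(g,f)[0]+25)/' m.py; python3 m.py
```

```text
hexagon disc [ 597.1 -295.3  127.   129.8]
  line rect ((598.15869140625, -297.1961975097656), (72.89915466308594, 66.64656066894531), 50.374176025390625) circle ((598.232666015625, -296.902099609375), 37.180809020996094)
square disc [ 425.7 -145.9  126.4  128. ]
  line rect ((425.3597106933594, -147.0999755859375), (90.16515350341797, 90.26903533935547), 12.435007095336914) circle ((426.7117919921875, -145.96682739257812), 53.670570373535156)
small disc [445.2 120.  125.6 126. ]
  line rect ((446.1643371582031, 119.88392639160156), (76.24750518798828, 74.20147705078125), 1.6521201133728027) circle ((445.4031982421875, 120.44205474853516), 39.44733810424805)
large disc [582.4 270.6 113.  113.9]
  line rect ((591.2175903320312, 295.43365478515625), (62.82933807373047, 115.42929077148438), 71.03115844726562) circle ((582.64697265625, 270.4989013671875), 57.935028076171875)
```

View pics/crop0.png

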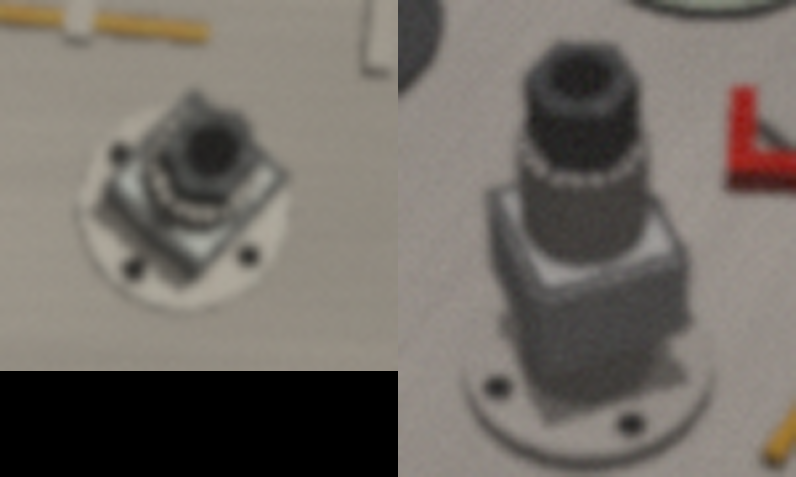

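The crop confirms the stack: dark nut on pipe stub, grey box, then flange. In the top picture the nut hole is at about (302.0,182.7) and the box corners are at (298.8,172.4), (316.2,188.4) and (298,205.6). In the scene picture the nut hole is at about (284.3,209.7).

```bash
cat > m2.py <<'E'
from h import *
T=lambda u,v:(u/5.3+262-.4,v/5.3+155-.4)
S=lambda u,v:((u-398)/5.3+250-.4,v/5.3+195-.4)
mm=lambda n,p,z:np.round(plane(n,p,z)[:2]*1000,1)
print('nut',mm('top',T(212,147),.165),mm('scene',S(581,78),.165))
print('flange',mm('top',T(184,207),.012),mm('scene',S(588,372),.012))
c=[mm('top',T(*p),.09) for p in [(195,92),(287,177),(190,270),(108,190)]]; print('box top',c,np.mean(c,0))
c2=[mm('scene',S(*p),.09) for p in [(490,190),(548,292),(687,258)]]; print('box sc',c2)
for c in(c,c2): print([round(float(np.degrees(np.arctan2(*(b-a)[::-1])))%90,1) for a,b in zip(c,c[1:])])
V=[mm('scene',S(*p),.165) for p in [(550,45),(612,45),(637,78),(615,107),(550,105),(528,75)]]; print(V,np.mean(V,0))
print([round(float(np.degrees(np.arctan2(*(b-a)[::-1])))%60,1) for a,b in zip(V,V[1:]+V[:1])])
s=manip.sense(); r=R.from_quat(s['tool_rot']).as_matrix(); print(r.round(3))
E
python3 m2.py; python3 - <<'E'
import cv2
a=cv2.imread('pics/scene0.png')[200:235,268:303]
cv2.imwrite('pics/nut.png',cv2.resize(a,None,fx=15,fy=15,interpolation=cv2.INTER_CUBIC)*1)
E
```

```text
nut [658.5   5.2] [656.3   5.8]
flange [656.    5.1] [660.8  -2.3]
box top [array([696.2,   6.9]), array([659.3, -34.7]), array([616.5,   7.5]), array([650.9,  44.4])] [655.725   6.025]
box sc [array([617.1,   3.6]), array([660.7, -30.3]), array([698.1,   7.3])]
[48.4, 45.4, 47.0]
[52.1, 45.2]
[array([638.7,  15.5]), array([658.2,  25.5]), array([673.7,  14.8]), array([673.5,  -1.4]), array([653.1, -10.8]), array([639.1,  -1.3])] [656.05   7.05]
[27.1, 25.4, 29.3, 24.7, 25.8, 31.4]
[[ 0.96   0.28  -0.   ]
 [ 0.28  -0.96   0.002]
 [ 0.    -0.002 -1.   ]]
```

View pics/nut.png

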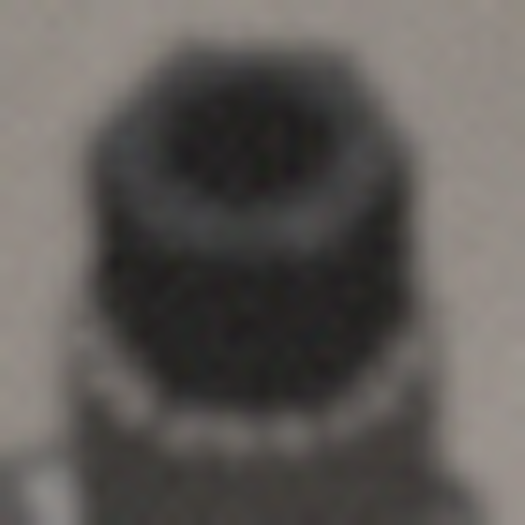

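```bash
cat > go.py <<'E'
import sys
from h import *
def go(*t):
    x,y,z,a=t
    s=manip.sense(); r=R.from_quat(s['tool_rot']).as_matrix()
    d=r.T@(np.array([x,y,z])/1000-s['tcp_pos'])/.03
    cur=np.degrees(np.arctan2(r[1,1],r[0,1]))
    w=((cur-a)+90)%180-90   # closing-axis angle in world, + tool turn = clockwise
    print('to',t,'shift',d.round(3),'yaw',round(w/8,3),'| now',(s['tcp_pos']*1000).round(1),'yang',round(cur,1),'t',s['t'],'F',np.round(s['force'],1),'grip',round(s['gripper_force'],1),'gap',round(s['finger_gap']*85.4,1),'q6',round(s['q'][5],2))
if __name__=='__main__':
    v=list(map(float,sys.argv[1:]))
    for i in range(0,len(v),4): go(*v[i:i+4])
E
python3 go.py 657 6 230 -63
```

```text
to (657.0, 6.0, 230.0, -63.0) shift [ 21.075 -14.872   0.05 ] yaw -1.343 | now [ 174.9 -599.3  230.4] yang -73.7 t 0.1 F [ 0.5  0.1 -0.2] grip 0.0 gap 85.4 q6 -0.18
```

Request:
drive_tool(
  motion=[
    [[85,10.5,-7.4,-0.5,-0.7],[85,10.5,-7.4,-0.5,-0.7],[85,10.5,-7.4,-0.5,-0.7],[85,10.5,-7.4,-0.5,-0.7],[85,10.5,-7.4,-0.5,-0.7],[85,10.5,-7.4,-0.5,-0.7],[85,10.5,-7.4,-0.5,-0.7],[85,10.5,-7.4,-0.5,-0.7],[85,10.5,-7.4,-0.5,-0.7],[85,10.5,-7.4,-0.5,-0.7]],
  ],
  squeeze=60,
)

```text
t: 1.1
tcp_pos: [0.4155, -0.2979, 0.2461]
tool_rot: [0.982, 0.191, -0.0, -0.0]
force: [-0.0, 0.6, 0.4]
finger_gap: 0.996
gripper_force: 0.0
```

```bash
python3 go.py 657 6 230 -63
```

```text
to (657.0, 6.0, 230.0, -63.0) shift [11.259 -6.378  0.532] yaw -0.625 | now [ 415.5 -297.9  246.1] yang -68.0 t 1.1 F [-0.   0.6  0.4] grip 0.0 gap 85.1 q6 0.35
```

Request:
drive_tool(
  motion=[
    [[85,11.26,-6.38,0,-0.63],[85,11.26,-6.38,0,-0.63],[85,11.26,-6.38,0,-0.63],[85,11.26,-6.38,0,-0.63],[85,11.26,-6.38,0,-0.63],[85,11.26,-6.38,0,-0.63],[85,11.26,-6.38,0,-0.63],[85,11.26,-6.38,0,-0.63],[85,11.26,-6.38,0.5,-0.63],[85,11.26,-6.38,0.5,-0.63]],
  ],
)

```text
t: 2.1
tcp_pos: [0.6565, 0.0042, 0.2286]
tool_rot: [0.973, 0.233, -0.002, -0.001]
force: [0.2, -0.2, -1.0]
finger_gap: 1.003
gripper_force: 0.0
```

```bash
python3 go.py 657 6 136 -63; python3 -c "
from h import *
a=snap('scene','s1.png')[130:300,200:380]; cv2.imwrite('pics/s1c.png',cv2.resize(a[:,:,::-1],None,fx=3.3,fy=3.3,interpolation=2))"
```

```text
to (657.0, 6.0, 136.0, -63.0) shift [ 0.055 -0.039  3.085] yaw -0.013 | now [656.5   4.2 228.6] yang -63.1 t 2.1 F [ 0.2 -0.2 -1. ] grip 0.0 gap 85.6 q6 0.94
```

View pics/s1c.png

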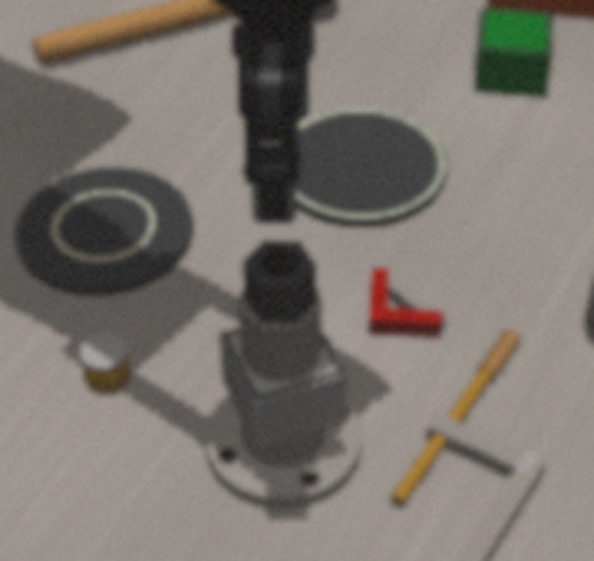

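The crop shows the gripper directly above the nut, whose top is at crop (280,260), with the fingers clear on both sides.

Request:
drive_tool(
  motion=[
    [[85,0.06,-0.04,1,0],[85,0.06,-0.04,2,0],[85,0.06,-0.04,2.7,0],[85,0.06,-0.04,3.08,0],[85,0.06,-0.04,3.08,0],[46,0.06,-0.04,3.08,0],[46,0.06,-0.04,3.08,0],[46,0.06,-0.04,3.08,0],[38,0.06,-0.04,3.08,0],[38,0.06,-0.04,3.08,0]],
  ],
  squeeze=50,
)

```text
t: 3.15
tcp_pos: [0.659, 0.0066, 0.1396]
tool_rot: [0.973, 0.233, 0.001, 0.0]
force: [0.7, -0.5, -0.5]
finger_gap: 0.451
gripper_force: 0.3
```

Request:
drive_tool(
  motion=[
    [[33,0,0,0,0],[28,0,0,0,0],[25,0,0,0,0],[25,0,0,0,0],[25,0,0,0,0]],
  ],
)

```text
t: 3.65
tcp_pos: [0.6594, 0.0065, 0.1399]
tool_rot: [0.973, 0.233, 0.001, 0.0]
force: [0.6, -1.5, 5.4]
finger_gap: 0.412
gripper_force: 50.1
```

```bash
python3 go.py 657 6 136 -63
```

```text
to (657.0, 6.0, 136.0, -63.0) shift [-0.079 -0.023  0.129] yaw -0.012 | now [659.4   6.5 139.9] yang -63.1 t 3.65 F [ 0.6 -1.5  5.4] grip 50.1 gap 35.1 q6 0.94
```

Request:
drive_tool(
  motion=[
    [[25,0,0,-0.2,0],[25,0,0,-0.6,0],[25,0,0,-1.2,0],[25,0,0,-2,0],[25,0,0,-2,0],[25,0,0,-2,0]],
  ],
)

```text
t: 4.25
tcp_pos: [0.6584, 0.0068, 0.1991]
tool_rot: [0.973, 0.233, 0.0, 0.0]
force: [0.1, -0.5, -1.5]
finger_gap: 0.415
gripper_force: 49.6
```

```bash
python3 -c "
from h import *
from go import go
go(597.5,-296.3,90,-63)
a=snap('scene','s2.png')[120:300,200:380]; cv2.imwrite('pics/s2c.png',cv2.resize(a[:,:,::-1],None,fx=3.3,fy=3.3,interpolation=2))"
```

```text
to (597.5, -296.3, 90, -63) shift [-6.383  8.091  3.636] yaw -0.012 | now [658.4   6.8 199.1] yang -63.1 t 4.25 F [ 0.1 -0.5 -1.5] grip 49.6 gap 35.5 q6 0.94
```

View pics/s2c.png

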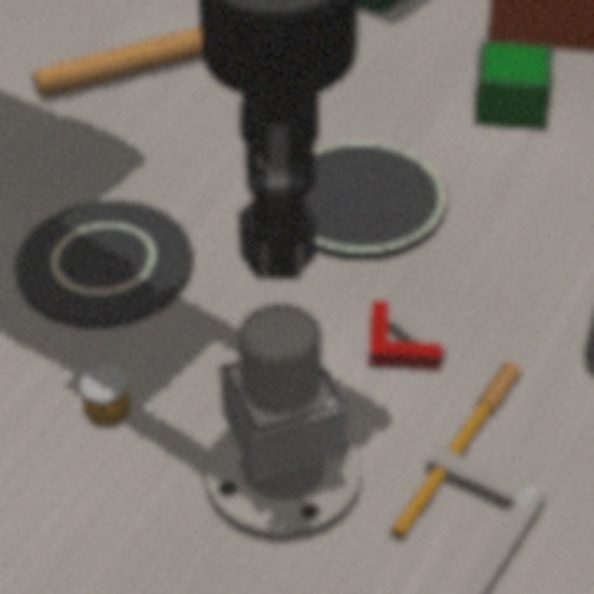

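The nut is held at crop (278,245). The pipe stub still stands on the box at crop (280,350).

Request:
drive_tool(
  motion=[
    [[25,-0.4,0.5,0,0],[25,-1,1.3,0,0],[25,-1.8,2.3,0,0],[25,-2.6,3.3,0,0],[25,-3.4,4.3,0.5,0],[25,-4.2,5.3,1,0],[25,-5,6.3,1.6,0],[25,-5.7,7.2,2.2,0],[25,-6.2,7.8,2.8,0],[25,-6.38,8.09,3.2,0]],
  ],
)

```text
t: 5.3
tcp_pos: [0.595, -0.2992, 0.1001]
tool_rot: [0.973, 0.231, -0.002, -0.001]
force: [-0.3, -0.1, -1.7]
finger_gap: 0.417
gripper_force: 49.7
```

Request:
drive_tool(
  motion=[
    [[25,0,0,0.5,0],[25,0,0,0.5,0],[25,0,0,0.5,0]],
  ],
)

```text
t: 5.6
tcp_pos: [0.5977, -0.2947, 0.0874]
tool_rot: [0.972, 0.233, -0.0, -0.001]
force: [0.7, -0.4, -1.2]
finger_gap: 0.413
gripper_force: 49.7
```

```bash
python3 go.py 597.5 -296.3 13.5 -63
```

```text
to (597.5, -296.3, 13.5, -63.0) shift [-0.029  0.049  2.465] yaw -0.001 | now [ 597.7 -294.7   87.4] yang -63.0 t 5.6 F [ 0.7 -0.4 -1.2] grip 49.7 gap 35.3 q6 0.47
```

Request:
drive_tool(
  motion=[
    [[25,-0.03,0.05,0.6,0],[25,-0.03,0.05,1.2,0],[25,-0.03,0.05,1.8,0],[25,-0.03,0.05,2.1,0],[25,-0.03,0.05,2.25,0],[25,-0.03,0.05,2.25,0],[25,-0.03,0.05,2.25,0]],
  ],
)

```text
t: 6.3
tcp_pos: [0.5983, -0.2982, 0.0214]
tool_rot: [0.973, 0.233, 0.001, 0.001]
force: [0.4, -0.2, -0.6]
finger_gap: 0.409
gripper_force: 49.7
```

Request:
drive_tool(
  motion=[
    [[25,0,0,0.05,0],[25,0,0,0.08,0],[25,0,0,0.1,0],[25,0,0,0.1,0]],
  ],
)

```text
t: 6.7
tcp_pos: [0.5975, -0.2982, 0.0175]
tool_rot: [0.973, 0.233, -0.0, -0.0]
force: [0.5, 0.0, -0.8]
finger_gap: 0.416
gripper_force: 49.7
```

Request:
drive_tool(
  motion=[
    [[25,0,0,0.03,0],[25,0,0,0.06,0],[25,0,0,0.06,0],[25,0,0,0.06,0]],
  ],
)

```text
t: 7.1
tcp_pos: [0.5975, -0.2981, 0.0155]
tool_rot: [0.973, 0.233, -0.0, -0.0]
force: [0.5, -0.5, -1.7]
finger_gap: 0.413
gripper_force: 49.7
```

Request:
drive_tool(
  motion=[
    [[25,0,0,0.03,0],[25,0,0,0.05,0],[25,0,0,0.05,0]],
  ],
)

```text
t: 7.4
tcp_pos: [0.5975, -0.2981, 0.014]
tool_rot: [0.973, 0.233, -0.0, -0.0]
force: [-1.4, -0.2, -1.4]
finger_gap: 0.413
gripper_force: 49.7
```

Request:
drive_tool(
  motion=[
    [[25,0,0,0.03,0],[25,0,0,0.04,0],[25,0,0,0.04,0]],
  ],
)

```text
t: 7.7
tcp_pos: [0.5976, -0.2981, 0.0129]
tool_rot: [0.973, 0.233, -0.0, -0.0]
force: [0.5, 0.2, -1.5]
finger_gap: 0.413
gripper_force: 49.7
```

Request:
drive_tool(
  motion=[
    [[25,0,0,0.03,0],[25,0,0,0.03,0]],
  ],
)

```text
t: 7.9
tcp_pos: [0.5976, -0.2981, 0.0129]
tool_rot: [0.973, 0.233, 0.0, 0.0]
force: [-1.7, 0.8, 3.7]
finger_gap: 0.413
gripper_force: 50.2
```

Request:
drive_tool(
  motion=[
    [[25,0,0,0.03,0],[25,0,0,0.03,0]],
  ],
)

```text
t: 8.1
tcp_pos: [0.5976, -0.2981, 0.0128]
tool_rot: [0.973, 0.233, -0.0, 0.0]
force: [-3.1, 2.0, 9.5]
finger_gap: 0.421
gripper_force: 50.8
```

Request:
drive_tool(
  motion=[
    [[38,0,0,-0.05,0],[44,0,0,-0.05,0],[52,0,0,-0.05,0],[62,0,0,-0.05,0],[70,0,0,-0.1,0],[80,0,0,-0.6,0],[85,0,0,-1.6,0],[85,0,0,-3,0],[85,0,0,-4.5,0],[85,0,0,-5,0]],
  ],
)

```text
t: 9.1
tcp_pos: [0.6003, -0.3, 0.1679]
tool_rot: [0.973, 0.233, 0.004, 0.004]
force: [0.3, -1.8, 0.4]
finger_gap: 0.995
gripper_force: 0.0
```

```bash
cat > st.py <<'E'
from h import *
import sys
# crops of both views side by side
def st(tag,boxes):
    o=[]
    for n,(u,v,w,h) in boxes:
        a=snap(n,f'{tag}_{n}.png')[v:v+h,u:u+w,::-1]; o.append(cv2.resize(a,(390,int(390*h/w)),interpolation=2))
    H=max(x.shape[0] for x in o)
    cv2.imwrite(f'pics/{tag}.png',np.hstack([cv2.copyMakeBorder(x,0,H-x.shape[0],0,0,0) for x in o]))
E
python3 -c "
from st import *
from go import go
go(658,6.5,230,-63)
st('n1',[('top',(373,180,80,80)),('scene',(125,310,105,100))])"
```

```text
to (658, 6.5, 230, -63) shift [ 6.349 -8.218 -2.118] yaw -0.011 | now [ 600.3 -300.   167.9] yang -63.1 t 9.1 F [ 0.3 -1.8  0.4] grip 0.0 gap 85.0 q6 0.47
```

View pics/n1.png

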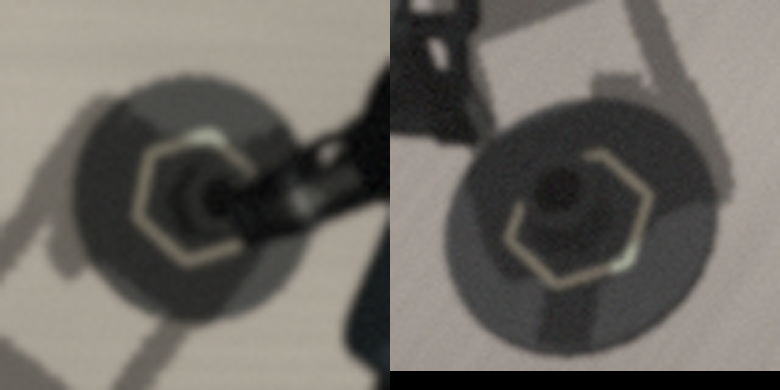

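Both views show the nut upright inside the hexagon: hole at top crop (218,197) and scene crop (558,188). I'll check its position by casting rays.

```bash
python3 -c "
from h import *
print(plane('top',(218/4.875+373-.4,197/4.875+180-.4),.038)*1000, plane('scene',(168/3.714+125-.4,188/3.714+310-.4),.038)*1000)"
```

```text
[ 595.51372634 -297.45478326   38.        ] [ 593.54266184 -297.52594253   38.        ]
```

Request:
drive_tool(
  motion=[
    [[85,0.5,-0.7,-1,0],[85,1.2,-1.6,-1.6,0],[85,2,-2.6,-1.6,0],[85,2.9,-3.7,-1.6,0],[85,3.8,-4.8,-1.6,0],[85,4.6,-5.9,-1.6,0],[85,5.4,-7,-1.6,0],[85,6.1,-7.9,-1.6,0],[85,6.35,-8.22,-1.6,0],[85,6.35,-8.22,-1.6,0]],
  ],
)

```text
t: 10.2
tcp_pos: [0.6549, 0.0098, 0.2073]
tool_rot: [0.972, 0.234, -0.002, -0.001]
force: [0.1, -0.5, 0.4]
finger_gap: 0.996
gripper_force: 0.0
```

```bash
python3 go.py 658 6.5 94 -63;
```

```text
to (658.0, 6.5, 94.0, -63.0) shift [0.051 0.152 3.777] yaw 0.009 | now [654.9   9.8 207.3] yang -62.9 t 10.2 F [ 0.1 -0.5  0.4] grip 0.0 gap 85.0 q6 0.94
```

Request:
drive_tool(
  motion=[
    [[85,0.05,0.1,0.5,0],[85,0.05,0.1,1.3,0],[85,0.05,0.1,2.2,0],[85,0.05,0.1,3,0],[85,0.05,0.1,3.5,0],[85,0.05,0.1,3.75,0],[85,0.05,0.1,3.75,0],[85,0.05,0.1,3.75,0]],
  ],
)

```text
t: 11.0
tcp_pos: [0.6593, 0.0054, 0.0973]
tool_rot: [0.973, 0.232, 0.001, 0.0]
force: [-0.1, 0.4, 0.2]
finger_gap: 0.994
gripper_force: 0.0
```

```bash
python3 go.py 657.5 6.2 95.5 -63
```

```text
to (657.5, 6.2, 95.5, -63.0) shift [-0.041 -0.052  0.059] yaw -0.017 | now [659.3   5.4  97.3] yang -63.1 t 11.0 F [-0.1  0.4  0.2] grip 0.0 gap 84.9 q6 0.94
```

Request:
drive_tool(
  motion=[
    [[58,-0.04,-0.05,0.05,0],[58,-0.04,-0.05,0.05,0],[58,-0.04,-0.05,0.05,0],[52,-0.04,-0.05,0.05,0],[50,-0.04,-0.05,0.05,0],[46,-0.04,-0.05,0.05,0],[42,-0.04,-0.05,0.05,0],[36,-0.04,-0.05,0.05,0],[36,-0.04,-0.05,0.05,0],[36,-0.04,-0.05,0.05,0]],
  ],
  squeeze=60,
)

```text
t: 12.0
tcp_pos: [0.6576, 0.0062, 0.0958]
tool_rot: [0.973, 0.233, 0.001, 0.001]
force: [-0.0, -3.0, 4.5]
finger_gap: 0.548
gripper_force: 60.9
```

```bash
python3 go.py 657.5 6.2 95.5 -63
```

```text
to (657.5, 6.2, 95.5, -63.0) shift [-0.002 -0.     0.011] yaw -0.012 | now [657.6   6.2  95.8] yang -63.1 t 12.0 F [-0.  -3.   4.5] grip 60.9 gap 46.8 q6 0.94
```

Request:
drive_tool(
  motion=[
    [[36,0,0,-0.2,0],[36,0,0,-0.6,0],[36,0,0,-1.2,0],[36,0,0,-1.8,0],[36,0,0,-2,0],[36,0,0,-2,0]],
  ],
)

```text
t: 12.6
tcp_pos: [0.657, 0.0071, 0.156]
tool_rot: [0.973, 0.233, 0.001, 0.0]
force: [-0.5, 0.1, -3.6]
finger_gap: 0.547
gripper_force: 62.1
```

```bash
python3 go.py 445.5 120.1 90 -63
```

```text
to (445.5, 120.1, 90.0, -63.0) shift [-4.586 -6.55   2.191] yaw -0.011 | now [657.    7.1 156. ] yang -63.1 t 12.6 F [-0.5  0.1 -3.6] grip 62.1 gap 46.7 q6 0.94
```

Request:
drive_tool(
  motion=[
    [[36,-0.3,-0.4,0,0],[36,-0.8,-1.1,0,0],[36,-1.4,-2,0,0],[36,-2.1,-3,0,0],[36,-2.8,-4,0.4,0],[36,-3.5,-5,0.9,0],[36,-4.1,-5.9,1.4,0],[36,-4.45,-6.35,1.8,0],[36,-4.58,-6.54,2.1,0],[36,-4.58,-6.54,2.1,0]],
  ],
)

```text
t: 13.6
tcp_pos: [0.4424, 0.1202, 0.0906]
tool_rot: [0.972, 0.233, -0.003, -0.001]
force: [-0.9, -0.6, -3.6]
finger_gap: 0.546
gripper_force: 62.4
```

Request:
drive_tool(
  motion=[
    [[36,0,0,0,0],[36,0,0,0,0]],
  ],
)

```text
t: 13.8
tcp_pos: [0.4469, 0.1194, 0.0924]
tool_rot: [0.973, 0.232, 0.001, 0.0]
force: [-1.2, -0.3, -3.4]
finger_gap: 0.548
gripper_force: 62.4
```

```bash
python3 go.py 445.5 120.1 18 -63
```

```text
to (445.5, 120.1, 18.0, -63.0) shift [-0.036 -0.046  2.481] yaw -0.016 | now [446.9 119.4  92.4] yang -63.1 t 13.8 F [-1.2 -0.3 -3.4] grip 62.4 gap 46.8 q6 1.12
```

Request:
drive_tool(
  motion=[
    [[36,-0.03,-0.03,0.5,0],[36,-0.03,-0.03,1.1,0],[36,-0.03,-0.03,1.7,0],[36,-0.03,-0.03,2.1,0],[36,-0.03,-0.03,2.3,0],[36,-0.03,-0.03,2.45,0],[36,-0.03,-0.03,2.45,0],[36,-0.03,-0.03,2.45,0]],
  ],
)

```text
t: 14.6
tcp_pos: [0.4447, 0.12, 0.019]
tool_rot: [0.973, 0.233, 0.0, 0.0]
force: [0.7, -0.1, -3.5]
finger_gap: 0.548
gripper_force: 62.4
```

Request:
drive_tool(
  motion=[
    [[36,0,0,0.03,0],[36,0,0,0.06,0],[36,0,0,0.06,0]],
  ],
)

```text
t: 14.9
tcp_pos: [0.4444, 0.12, 0.017]
tool_rot: [0.973, 0.233, 0.0, 0.0]
force: [0.4, 0.2, -3.3]
finger_gap: 0.55
gripper_force: 62.4
```

Request:
drive_tool(
  motion=[
    [[36,0,0,0.03,0],[36,0,0,0.05,0],[36,0,0,0.05,0]],
  ],
)

```text
t: 15.2
tcp_pos: [0.4443, 0.12, 0.0153]
tool_rot: [0.973, 0.233, -0.0, -0.0]
force: [-0.4, -0.1, -3.3]
finger_gap: 0.546
gripper_force: 62.4
```

Request:
drive_tool(
  motion=[
    [[36,0,0,0.03,0],[36,0,0,0.04,0],[36,0,0,0.04,0]],
  ],
)

```text
t: 15.5
tcp_pos: [0.4443, 0.12, 0.014]
tool_rot: [0.973, 0.233, -0.0, -0.0]
force: [0.0, -0.5, -3.0]
finger_gap: 0.548
gripper_force: 62.4
```

Request:
drive_tool(
  motion=[
    [[36,0,0,0.03,0],[36,0,0,0.03,0]],
  ],
)

```text
t: 15.7
tcp_pos: [0.4443, 0.12, 0.0138]
tool_rot: [0.973, 0.233, 0.0, 0.0]
force: [-1.2, -0.4, 4.0]
finger_gap: 0.544
gripper_force: 63.2
```

Contact. Release and rise.

Request:
drive_tool(
  motion=[
    [[50,0,0,0,0],[56,0,0,0,0],[64,0,0,0,0],[75,0,0,0,0],[85,0,0,0,0],[85,0,0,-0.6,0],[85,0,0,-1.6,0],[85,0,0,-3,0],[85,0,0,-4.5,0],[85,0,0,-4.6,0]],
  ],
)

```text
t: 16.7
tcp_pos: [0.4475, 0.1202, 0.1557]
tool_rot: [0.973, 0.233, 0.005, 0.001]
force: [0.8, 0.1, -0.4]
finger_gap: 0.997
gripper_force: 0.0
```

```bash
python3 -c "
from st import *
from go import go
go(657,6,156,-43)
st('p1',[('top',(200,230,90,90)),('scene',(190,160,130,130))])"
```

```text
to (657, 6, 156, -43) shift [4.502 6.555 0.065] yaw -2.51 | now [447.5 120.2 155.7] yang -63.1 t 16.7 F [ 0.8  0.1 -0.4] grip 0.0 gap 85.1 q6 1.12
```

View pics/p1.png

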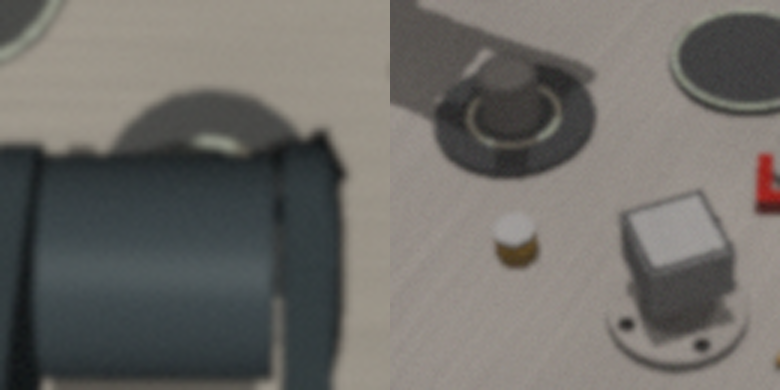

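The pipe stub stands inside the small ring, with its base centred at scene crop (512,115). The box on the flange is undisturbed: top corners at crop (622,212), (703,192), (733,245) and (648,272).

```bash
python3 -c "
from h import *
S=lambda u,v:((u-390)/3+190-.3,v/3+160-.3)
P=np.array([plane('scene',S(*p),.09)[:2]*1000 for p in [(622,212),(703,192),(733,245),(648,272)]])
print(P.round(1),P.mean(0)); d=np.roll(P,-1,0)-P; print(np.degrees(np.arctan2(d[:,1],d[:,0]))%90)
print(plane('scene',S(508,70),.053)*1000)"
```

```text
[[617.1   3.9]
 [656.6  44.9]
 [695.7  11.7]
 [657.8 -33.7]] [656.79955825   6.68835599]
[46.11501423 49.61464908 50.11674627 47.21950868]
[442.75441019 123.62862044  53.        ]
```

Request:
drive_tool(
  motion=[
    [[85,0.4,0.6,0,-0.3],[85,1,1.5,0,-0.8],[85,1.8,2.6,0,-1.3],[85,2.6,3.8,0,-1.8],[85,3.3,4.8,0,-2.2],[85,4,5.8,0,-2.5],[85,4.4,6.4,0,-2.5],[85,4.5,6.55,0,-2.5],[85,4.5,6.55,0,-2.5],[85,4.5,6.55,0,-2.5]],
  ],
)

```text
t: 17.8
tcp_pos: [0.6514, 0.0067, 0.1496]
tool_rot: [0.917, 0.398, -0.002, -0.001]
force: [-0.2, -0.1, 0.6]
finger_gap: 0.998
gripper_force: 0.0
```

```bash
python3 go.py 657 6.3 52 -42.3
```

```text
to (657.0, 6.3, 52.0, -42.3) shift [0.125 0.159 3.254] yaw -0.097 | now [651.4   6.7 149.6] yang -43.1 t 17.8 F [-0.2 -0.1  0.6] grip 0.0 gap 85.3 q6 0.59
```

Request:
drive_tool(
  motion=[
    [[85,0,0,0.3,-0.1],[85,0,0,0.8,-0.1],[85,0,0,1.2,-0.1],[85,0,0,1.2,-0.1],[85,0,0,1.2,-0.1]],
  ],
)

```text
t: 18.3
tcp_pos: [0.6531, 0.006, 0.1143]
tool_rot: [0.915, 0.404, -0.001, -0.0]
force: [-0.1, -1.4, 0.3]
finger_gap: 0.997
gripper_force: 0.0
```

```bash
python3 go.py 657 6.3 52 -42.3
```

```text
to (657.0, 6.3, 52.0, -42.3) shift [0.097 0.094 2.078] yaw 0.001 | now [653.1   6.  114.3] yang -42.3 t 18.3 F [-0.1 -1.4  0.3] grip 0.0 gap 85.1 q6 0.58
```

Request:
drive_tool(
  motion=[
    [[85,0.09,0.09,0.3,0],[85,0.09,0.09,0.9,0],[85,0.09,0.09,1.5,0],[85,0.09,0.09,1.9,0],[85,0.09,0.09,2.07,0],[85,0.09,0.09,2.07,0],[85,0.09,0.09,2.07,0]],
  ],
)

```text
t: 19.0
tcp_pos: [0.658, 0.0059, 0.0536]
tool_rot: [0.915, 0.404, 0.001, 0.0]
force: [0.9, -0.5, 0.4]
finger_gap: 0.994
gripper_force: 0.0
```

```bash
python3 go.py 657 6.3 52 -42.3
```

```text
to (657.0, 6.3, 52.0, -42.3) shift [-0.014 -0.034  0.055] yaw 0.0 | now [658.    5.9  53.6] yang -42.3 t 19.0 F [ 0.9 -0.5  0.4] grip 0.0 gap 84.9 q6 0.58
```

Request:
drive_tool(
  motion=[
    [[70,0,0,0,0],[70,0,0,0,0],[66,0,0,0,0],[63,0,0,0,0],[60,0,0,0,0],[56,0,0,0,0],[50,0,0,0,0],[46,0,0,0,0],[46,0,0,0,0],[46,0,0,0,0]],
  ],
  squeeze=70,
)

```text
t: 20.0
tcp_pos: [0.6578, 0.0059, 0.0539]
tool_rot: [0.915, 0.404, 0.0, 0.0]
force: [-0.5, -0.9, 5.2]
finger_gap: 0.693
gripper_force: 76.5
```

```bash
python3 go.py 657 6.3 52 -42.3
```

```text
to (657.0, 6.3, 52.0, -42.3) shift [-0.008 -0.03   0.063] yaw 0.001 | now [657.8   5.9  53.9] yang -42.3 t 20.0 F [-0.5 -0.9  5.2] grip 76.5 gap 59.2 q6 0.58
```

Request:
drive_tool(
  motion=[
    [[46,0,0,-0.2,0],[46,0,0,-0.6,0],[46,0,0,-1.2,0],[46,0,0,-1.8,0],[46,0,0,-2,0],[46,0,0,-2,0]],
  ],
)

```text
t: 20.6
tcp_pos: [0.6578, 0.006, 0.114]
tool_rot: [0.915, 0.404, 0.001, 0.0]
force: [-0.2, -0.8, -5.7]
finger_gap: 0.695
gripper_force: 76.1
```

```bash
python3 go.py 425.6 -146.5 70 -77.6
```

```text
to (425.6, -146.5, 70.0, -77.6) shift [-8.971 -2.305  1.454] yaw 4.412 | now [657.8   6.  114. ] yang -42.3 t 20.6 F [-0.2 -0.8 -5.7] grip 76.1 gap 59.3 q6 0.58
```

Request:
drive_tool(
  motion=[
    [[46,-0.5,-0.1,0,0.2],[46,-1.3,-0.3,0,0.6],[46,-2.4,-0.6,0,1.2],[46,-3.6,-0.9,0,1.8],[46,-4.8,-1.2,0,2.4],[46,-6,-1.5,0,3],[46,-7.2,-1.8,0,3.6],[46,-8.2,-2.1,0.3,4.1],[46,-8.8,-2.25,0.7,4.41],[46,-8.97,-2.3,1,4.41]],
  ],
)

```text
t: 21.6
tcp_pos: [0.4227, -0.1469, 0.0823]
tool_rot: [0.994, 0.107, -0.001, -0.001]
force: [0.9, -0.3, -5.3]
finger_gap: 0.696
gripper_force: 76.2
```

Request:
drive_tool(
  motion=[
    [[46,0,0,0.3,0],[46,0,0,0.3,0],[46,0,0,0.3,0]],
  ],
)

```text
t: 21.9
tcp_pos: [0.4259, -0.1465, 0.0739]
tool_rot: [0.994, 0.108, 0.0, -0.0]
force: [0.1, 0.2, -4.8]
finger_gap: 0.695
gripper_force: 76.4
```

```bash
python3 go.py 425.6 -146.5 21 -77.6
```

```text
to (425.6, -146.5, 21.0, -77.6) shift [-9.000e-03 -1.000e-03  1.762e+00] yaw 0.007 | now [ 425.9 -146.5   73.9] yang -77.5 t 21.9 F [ 0.1  0.2 -4.8] grip 76.4 gap 59.4 q6 0.77
```

Request:
drive_tool(
  motion=[
    [[46,0,0,0.4,0],[46,0,0,0.9,0],[46,0,0,1.3,0],[46,0,0,1.6,0],[46,0,0,1.73,0],[46,0,0,1.73,0],[46,0,0,1.73,0]],
  ],
)

```text
t: 22.6
tcp_pos: [0.4257, -0.1467, 0.0225]
tool_rot: [0.994, 0.108, 0.0, 0.0]
force: [-0.1, 0.5, -5.4]
finger_gap: 0.694
gripper_force: 76.6
```

Request:
drive_tool(
  motion=[
    [[46,0,0,0.03,0],[46,0,0,0.06,0],[46,0,0,0.06,0]],
  ],
)

```text
t: 22.9
tcp_pos: [0.4254, -0.1467, 0.0206]
tool_rot: [0.994, 0.108, 0.0, 0.0]
force: [0.2, -0.5, -5.9]
finger_gap: 0.692
gripper_force: 76.6
```

Request:
drive_tool(
  motion=[
    [[46,0,0,0.03,0],[46,0,0,0.05,0],[46,0,0,0.05,0]],
  ],
)

```text
t: 23.2
tcp_pos: [0.4252, -0.1466, 0.0188]
tool_rot: [0.994, 0.108, -0.0, -0.0]
force: [0.0, 0.5, -4.7]
finger_gap: 0.694
gripper_force: 76.6
```

Request:
drive_tool(
  motion=[
    [[46,0,0,0.03,0],[46,0,0,0.04,0],[46,0,0,0.04,0]],
  ],
)

```text
t: 23.5
tcp_pos: [0.4252, -0.1466, 0.0176]
tool_rot: [0.994, 0.108, -0.0, -0.0]
force: [-0.2, 0.6, -5.7]
finger_gap: 0.693
gripper_force: 76.6
```

Request:
drive_tool(
  motion=[
    [[46,0,0,0.03,0],[46,0,0,0.03,0]],
  ],
)

```text
t: 23.7
tcp_pos: [0.4253, -0.1466, 0.0169]
tool_rot: [0.994, 0.108, 0.0, 0.0]
force: [-0.6, 0.2, -4.2]
finger_gap: 0.692
gripper_force: 76.6
```

Request:
drive_tool(
  motion=[
    [[46,0,0,0.03,0],[46,0,0,0.03,0]],
  ],
)

```text
t: 23.9
tcp_pos: [0.4253, -0.1466, 0.0168]
tool_rot: [0.994, 0.108, 0.0, 0.0]
force: [-1.3, 0.2, 6.0]
finger_gap: 0.691
gripper_force: 78.0
```

Request:
drive_tool(
  motion=[
    [[61,0,0,0,0],[65,0,0,0,0],[72,0,0,0,0],[85,0,0,0,0],[85,0,0,0,0],[85,0,0,-0.6,0],[85,0,0,-1.6,0],[85,0,0,-3,0],[85,0,0,-3.6,0],[85,0,0,-3.6,0]],
  ],
)

```text
t: 24.9
tcp_pos: [0.4268, -0.1475, 0.1263]
tool_rot: [0.994, 0.108, 0.002, 0.002]
force: [-0.1, -0.7, -0.6]
finger_gap: 0.996
gripper_force: 0.0
```

```bash
python3 -c "
from st import *
from go import go
go(657,5,125,-45)
st('b1',[('scene',(110,220,100,100)),('scene',(240,200,100,100))])"
```

```text
to (657, 5, 125, -45) shift [ 8.588 -3.312  0.066] yaw -4.071 | now [ 426.8 -147.5  126.3] yang -77.6 t 24.9 F [-0.1 -0.7 -0.6] grip 0.0 gap 85.1 q6 0.77
```

View pics/b1.png

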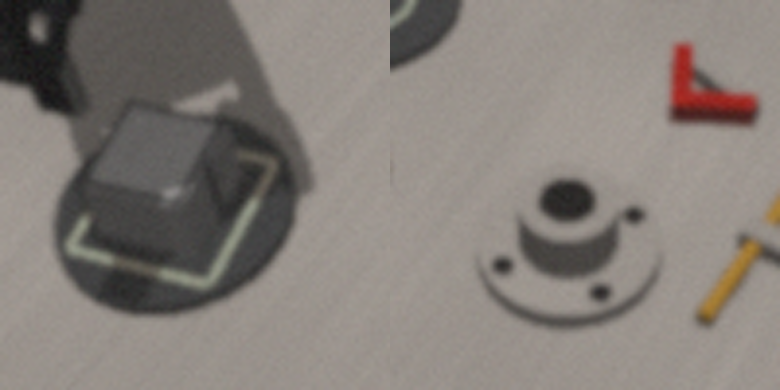

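The box stands inside the square, parallel to the lines: top face at crop (157,148), outline visible on both near sides. The flange is free, with its hub-top centre at right crop (568,203).

```bash
python3 -c "
from h import *
from go import go
S=lambda u,v:((u-390)/3.9+240-.4,v/3.9+200-.4)
print(plane('scene',S(568,202),.045)*1000, [(plane('scene',S(*p),.012)*1000).round(1) for p in [(478,257),(662,253),(570,318)]])
print(plane('scene',(157/3.9+110-.4,148/3.9+220-.4),.053)*1000)
go(657,5,125,-77.6)"
```

```text
[656.76954303   5.38655521  45.        ] [array([618.7, -26.3,  12. ]), array([704.6,  21.3,  12. ]), array([681.1, -38.9,  12. ])]
[ 424.16196461 -142.81787625   53.        ]
to (657, 5, 125, -77.6) shift [ 8.633 -3.27  -0.033] yaw 0.003 | now [ 425.2 -146.5  123.9] yang -77.6 t 25.0 F [-0.3  0.5  0.1] grip 0.0 gap 85.2 q6 0.77
```

Request:
drive_tool(
  motion=[
    [[85,0.5,-0.2,0,0],[85,1.3,-0.5,0,0],[85,2.5,-1,0,0],[85,3.7,-1.4,0,0],[85,4.9,-1.9,0,0],[85,6.1,-2.4,0,0],[85,7.3,-2.8,0,0],[85,8.2,-3.2,0,0],[85,8.59,-3.31,0,0],[85,8.59,-3.31,0,0]],
  ],
)

```text
t: 26.0
tcp_pos: [0.6556, 0.0066, 0.1218]
tool_rot: [0.994, 0.109, -0.001, -0.0]
force: [-0.6, -0.6, 0.3]
finger_gap: 0.997
gripper_force: 0.0
```

Request:
drive_tool(
  motion=[
    [[85,0,0,0.5,0],[85,0,0,1,0],[85,0,0,1,0],[85,0,0,1,0]],
  ],
)

```text
t: 26.4
tcp_pos: [0.6542, 0.0051, 0.0927]
tool_rot: [0.994, 0.108, -0.001, -0.0]
force: [-0.5, 0.2, -0.5]
finger_gap: 0.999
gripper_force: 0.0
```

```bash
python3 go.py 657 5 21 -77.6
```

```text
to (657.0, 5.0, 21.0, -77.6) shift [0.097 0.027 2.39 ] yaw -0.006 | now [654.2   5.1  92.7] yang -77.6 t 26.4 F [-0.5  0.2 -0.5] grip 0.0 gap 85.3 q6 1.19
```

Request:
drive_tool(
  motion=[
    [[85,0.08,0,0.4,0],[85,0.08,0,1,0],[85,0.08,0,1.6,0],[85,0.08,0,2.1,0],[85,0.08,0,2.3,0],[85,0.08,0,2.38,0],[85,0.08,0,2.38,0],[64,0.08,0,2.38,0],[64,0.08,0,2.38,0],[64,0.08,0,2.38,0]],
  ],
)

```text
t: 27.4
tcp_pos: [0.6584, 0.0063, 0.0232]
tool_rot: [0.994, 0.108, 0.001, 0.0]
force: [0.5, 0.0, 0.8]
finger_gap: 0.749
gripper_force: 0.0
```

Request:
drive_tool(
  motion=[
    [[60,0,0,0,0],[56,0,0,0,0],[52,0,0,0,0],[46,0,0,0,0],[40,0,0,0,0],[40,0,0,0,0],[40,0,0,0,0]],
  ],
  squeeze=90,
)

```text
t: 28.1
tcp_pos: [0.6585, 0.0055, 0.0238]
tool_rot: [0.994, 0.108, 0.001, 0.001]
force: [-1.3, -1.3, 6.1]
finger_gap: 0.601
gripper_force: 92.7
```

```bash
python3 go.py 657 5 21 -77.6
```

```text
to (657.0, 5.0, 21.0, -77.6) shift [-0.052  0.005  0.092] yaw 0.006 | now [658.5   5.5  23.8] yang -77.5 t 28.1 F [-1.3 -1.3  6.1] grip 92.7 gap 51.3 q6 1.19
```

Request:
drive_tool(
  motion=[
    [[40,0,0,-0.2,0],[40,0,0,-0.6,0],[40,0,0,-1.2,0],[40,0,0,-2,0],[40,0,0,-2.3,0],[40,0,0,-2.3,0]],
  ],
)

```text
t: 28.7
tcp_pos: [0.6588, 0.0064, 0.0929]
tool_rot: [0.994, 0.108, 0.001, 0.0]
force: [0.5, -0.4, -6.6]
finger_gap: 0.594
gripper_force: 95.1
```

```bash
python3 go.py 583.7 270.6 85 -77.6
```

```text
to (583.7, 270.6, 85.0, -77.6) shift [-0.552 -9.139  0.255] yaw 0.003 | now [658.8   6.4  92.9] yang -77.6 t 28.7 F [ 0.5 -0.4 -6.6] grip 95.1 gap 50.7 q6 1.19
```

Request:
drive_tool(
  motion=[
    [[40,0,-0.4,0,0],[40,-0.1,-1.1,0,0],[40,-0.2,-2.1,0,0],[40,-0.2,-3.3,0,0],[40,-0.3,-4.5,0,0],[40,-0.4,-5.7,0,0],[40,-0.4,-6.9,0,0],[40,-0.5,-8,0,0],[40,-0.55,-8.8,0,0],[40,-0.55,-9.14,0,0]],
  ],
)

```text
t: 29.7
tcp_pos: [0.5788, 0.2744, 0.09]
tool_rot: [0.994, 0.11, -0.002, -0.0]
force: [0.2, -0.4, -7.2]
finger_gap: 0.596
gripper_force: 95.4
```

Request:
drive_tool(
  motion=[
    [[40,0,0,0.2,0],[40,0,0,0.2,0],[40,0,0,0.2,0],[40,0,0,0.2,0]],
  ],
)

```text
t: 30.1
tcp_pos: [0.5833, 0.2692, 0.0853]
tool_rot: [0.994, 0.107, -0.0, 0.0]
force: [0.0, 0.2, -7.3]
finger_gap: 0.597
gripper_force: 95.4
```

```bash
python3 go.py 583.7 270.6 36 -77.6
```

```text
to (583.7, 270.6, 36.0, -77.6) shift [ 0.022 -0.042  1.644] yaw -0.011 | now [583.3 269.2  85.3] yang -77.7 t 30.1 F [ 0.   0.2 -7.3] grip 95.4 gap 51.0 q6 1.61
```

Request:
drive_tool(
  motion=[
    [[40,0.02,-0.03,0.3,0],[40,0.02,-0.03,0.8,0],[40,0.02,-0.03,1.2,0],[40,0.02,-0.03,1.5,0],[40,0.02,-0.03,1.62,0],[40,0.02,-0.03,1.62,0],[40,0.02,-0.03,1.62,0]],
  ],
)

```text
t: 30.8
tcp_pos: [0.5836, 0.2717, 0.037]
tool_rot: [0.994, 0.108, 0.0, -0.0]
force: [1.0, 0.7, -6.6]
finger_gap: 0.599
gripper_force: 95.4
```

Request:
drive_tool(
  motion=[
    [[40,0,0,0.03,0],[40,0,0,0.06,0],[40,0,0,0.06,0]],
  ],
)

```text
t: 31.1
tcp_pos: [0.5833, 0.2716, 0.0354]
tool_rot: [0.994, 0.108, 0.0, -0.0]
force: [0.1, 0.1, -7.0]
finger_gap: 0.596
gripper_force: 95.4
```

Request:
drive_tool(
  motion=[
    [[40,0,0,0.03,0],[40,0,0,0.05,0],[40,0,0,0.05,0]],
  ],
)

```text
t: 31.4
tcp_pos: [0.5831, 0.2716, 0.0335]
tool_rot: [0.994, 0.108, -0.0, 0.0]
force: [-0.2, -1.4, -6.5]
finger_gap: 0.604
gripper_force: 95.4
```

Request:
drive_tool(
  motion=[
    [[40,0,0,0.03,0],[40,0,0,0.03,0]],
  ],
)

```text
t: 31.6
tcp_pos: [0.5832, 0.2715, 0.0326]
tool_rot: [0.994, 0.108, -0.0, 0.0]
force: [-0.6, -0.3, -7.1]
finger_gap: 0.595
gripper_force: 95.4
```

Request:
drive_tool(
  motion=[
    [[40,0,0,0.03,0],[40,0,0,0.03,0]],
  ],
)

```text
t: 31.8
tcp_pos: [0.5833, 0.2716, 0.0319]
tool_rot: [0.994, 0.108, 0.0, 0.0]
force: [0.0, 0.5, -5.3]
finger_gap: 0.601
gripper_force: 95.5
```

Request:
drive_tool(
  motion=[
    [[40,0,0,0.03,0],[40,0,0,0.03,0]],
  ],
)

```text
t: 32.0
tcp_pos: [0.5833, 0.2716, 0.0318]
tool_rot: [0.994, 0.108, 0.0, 0.0]
force: [-2.2, -0.7, 0.9]
finger_gap: 0.603
gripper_force: 96.5
```

Request:
drive_tool(
  motion=[
    [[55,0,0,0,0],[60,0,0,0,0],[68,0,0,0,0],[80,0,0,0,0],[85,0,0,0,0],[85,0,0,-0.6,0],[85,0,0,-1.6,0],[85,0,0,-3,0],[85,0,0,-4.5,0],[85,0,0,-4.5,0]],
  ],
)

```text
t: 33.0
tcp_pos: [0.5879, 0.273, 0.1732]
tool_rot: [0.994, 0.108, 0.007, -0.001]
force: [1.6, -0.1, 0.8]
finger_gap: 0.996
gripper_force: 0.0
```

Request:
drive_tool(
  motion=[
    [[85,1,3,-0.5,0],[85,2,5,-0.5,0],[85,2,5,-0.5,0],[85,2,5,-0.5,0],[85,2,5,-0.5,0],[85,2,5,-0.5,0]],
  ],
)

```text
t: 33.6
tcp_pos: [0.6728, 0.1386, 0.18]
tool_rot: [0.994, 0.108, -0.001, -0.001]
force: [-0.5, 0.2, 0.2]
finger_gap: 0.997
gripper_force: 0.0
```

```bash
python3 -c "
from h import *
snap('scene','end.png')"
```

```text
(no output)
```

View pics/end.png

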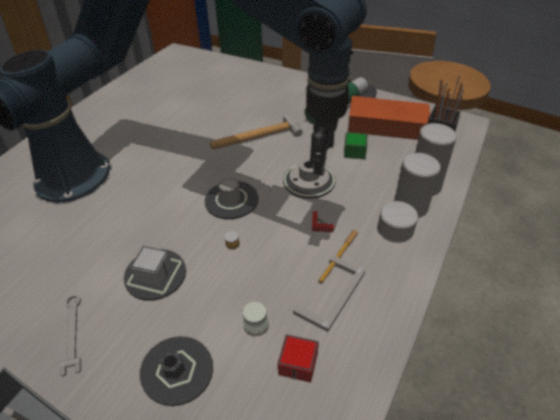

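The final view shows all four parts upright in their outlines: nut (172,363), box (152,263), pipe stub (231,190) and flange (309,177). The arm is clear of all of them.

```bash
python3 -c "
from h import *
print(manip.sign_off())"
```

```text
the job is handed in; nothing more can be done
None
```

The job is handed in at about 34 s of the 128 s: nut, pipe stub, box and flange were each set down gently and released in that order, and the last picture shows all four upright in their outlines (flange centring judged by eye, partly hidden by a finger; no verdict came back).

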